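# Reset the ratchet rest and set it to its second notch

### The job

The tilting work board on the bench is propped too high on its ratchet: set it to rest in the second notch from the bottom. It cannot be let down directly, so take it by its handle, raise it past the top notch until the pawl tips out, bring it gently down until it lies level and the pawl tips back in, then raise it to the second notch and ease it into that notch before letting go. Use a light hand: never press the board with more than about 8 N against the teeth, the top stop or the rests, never let it drop, and leave the other things on the bench alone.

Things in the scene. Friction and masses are not known exactly. Their poses are not given: they have to be found in the camera images.
- stand: Green bench stand fixed to the bench: base plate 310 x 330 x 12 mm with two posts and a hinge axle. Origin on the bench straight below the middle of the axle; x points level from the hinge towards the handle side of the board, y along the axle, z up. Two rubber pads 200 mm from the hinge carry the board when it lies level.
- teeth (a point): Steel toothed quadrant of 100 mm radius round the hinge, on the stand's -y side, with four notches; this point is nominally the middle of its toothed rim. It is clamped by hand: all notches, the release point and the top stop sit together up to 0.05 rad lower or higher than the nominal board angles, which this point does not show. Feel for them.
- hinge (a point): Middle of the hinge axle, 75 mm above the bench. The board swings about the stand's y axis here.
- board (a joint): Board angle above level, rad; 0 = level on its pads, grows as the handle rises. Starts in the top notch. Nominal rests in notches 1 to 4, from the bottom: 0.26, 0.44, 0.62, 0.80; pawl tips out at 1.07; rubber top stop 1.09 (all shifted together by the clamping, level is not). Out, the pawl tips back in at about 0.09. Unheld, the board falls; it weighs about 3 N at the handle.
- grip (a point): Middle of the board's handle, a round wooden bar 16 mm thick parallel to the hinge, 262 mm from the axle: 75 mm above the bench when level, about 310 mm at the top. 114 mm of it is free between its two steel arms; 34 mm gap to the board's edge. It turns with the board (plywood, cork top, 206 x 240 x 13 mm).
- pawl (a joint): Angle of the small steel pawl on the board's -y edge, 42 mm long, pivoted 132 mm from the hinge, rad: 0 = in against the teeth, about 0.2 riding over a tooth crest, 0.7 = tipped out clear of the teeth. An over-centre spring (balance at 0.4) keeps it on either side. Riding over teeth or the release cam adds 1 to 3 N at the handle.
- pawl_tip (a point): Middle of the pawl's 7 mm cross pin, the part that drops into the notches.
- glue_jar: Bystander, leave alone: amber glue jar, 68 mm across, 85 mm tall. Origin at the centre of its underside.
- dye_bottle: Bystander, leave alone: blue bottle, 48 mm across, 130 mm tall. Origin at the centre of its underside.
- hammer: Bystander, leave alone: hammer lying down. Origin at the centre of its underside.
- shoe_last: Bystander, leave alone: wooden shoe last, about 200 x 66 x 70 mm. Origin at the centre of its underside.
- nail_cup: Bystander, leave alone: steel cup, 68 mm across, 50 mm tall. Origin at the centre of its underside.
- polish_tin: Bystander, leave alone: dark tin, 72 mm across, 28 mm tall, beside the stand. Origin at the centre of its underside.
- shoe_brush: Bystander, leave alone: brush, 50 x 130 x 35 mm, beside the stand. Origin at the centre of its underside.

How it is judged:
On the way, in this order (a step that is already met when the one before it is completed fails the run):
1. the board is raised past its top notch and the pawl is tipped out (value of joint board above 0.92 rad and value of joint pawl above 0.55 rad), for 0.1 s.
2. the board is lowered level onto its pads and the pawl is tipped back in (value of joint board below 0.03 rad and value of joint pawl below 0.15 rad), for 0.1 s.
At the end, for the whole second after the job is handed in: The board rests by itself in the second notch from the bottom (board angle 0.36 to 0.53 rad, wherever the quadrant is clamped; the neighbouring notches lie outside this), the pawl is in (below 0.2 rad), and the board is still (under 0.03 rad/s) (value of joint board between 0.36 and 0.53 rad and value of joint pawl below 0.2 rad and velocity of joint board between -0.03 and 0.03 rad/s); the robot touches nothing.
It fails at once if the board is forced or dropped hard: over 30 N on the stand's teeth, stop or rests (about 9 N pressed at the handle against a tooth) (contact force between stand and anything else above 30 N).
It fails at once if the board drops: it comes down faster than 1.2 rad/s (0.31 m/s at the handle) (velocity of joint board below -1.2 rad/s).
It fails at once if another thing on the bench is moved by more than 30 mm (distance of any of glue_jar, dye_bottle, hammer, shoe_last, nail_cup, polish_tin, shoe_brush from where it was at the start of the episode above 0.03 m).
It also fails if it takes over 67 s, if anything falls off the work surface, if the arm or the gripper's body presses on something with over 40 N, if the wrist force passes 120 N, or if a joint passes its speed limit or range.

### The arm

A 6-joint arm with a two-finger parallel gripper is mounted at the origin on the work surface. World frame = base frame: x ahead of the robot, y to its left, z up, the work surface at z = 0. Lengths are in m, angles in rad, forces in N, time in s.
With the tool pointing down it reaches from about 0.35 to 0.975 m from the base axis. Payload 4.9 kg.
Tool frame: the origin (TCP) lies at the very end of the fingers, on their centre line; the grasp point (between the pads) lies 19 mm behind it; x points along the fingers, z is the direction in which the jaws open and shut, and the axes are right-handed (so a half turn about x gives the same grasp; the last joint's range is limited). The gripper opens to 85 mm and grips with 20 to 120 N. Pads are 22 mm wide; open, the fingers measure 114 mm over their backs; the gripper's body (76 mm by 85 mm) begins 54 mm behind the grasp point. The pads swing forward as they close: fully open they stand 13 mm farther back than shut.
Start: joints at [1.136, 0.053, 1.613, -0, 1.476, -0.119], TCP at [0.194, 0.594, 0.231] pointing down, gripper open.
Joint ranges: [-3.01, 3.01], [-1.01, 2.22], [0.06, 2.58], [-1.02, 4.17], [0.09, 2.62], [-3.14, 3.14]. Speed limits (rad/s): [2.57, 2.57, 3.14, 3.14, 3.14, 3.14].

### API

Orientations are given as a unit quaternion [w, x, y, z].
In Python, from plant import manip, vision, job gives the robot as it stands.
- The arm moves only by the tool servo_tool, never from a script. Its arguments are lists of equal length, an entry for each row: "twist": the turn, a rotation vector about the world's x, y, z in rad, a list of three; "xyz": the shift along the world's x, y, z in cm, a list of three; "fingers": the opening, from 0 (shut) to 1 (fully open). In form: {"twist": [[wx, wy, wz], ...], "xyz": [[x, y, z], ...], "fingers": [fingers, ...]}. A call has 1 to 8 rows; each row shifts and turns the commanded pose from where the row before left it; what a row does not reach is not made up. A row lasts 1/8 s, in which the tool goes at most 62.5 mm and 10.7 degrees, less where a joint would pass 70% of its speed; a pose out of reach is approached as far as the arm can. A call with a gripper value outside its range is refused whole. The fingers move at their own pace and stop on an object; the grip force is fixed at half the most. Time passes only in rows, so rows that do not move let the fingers close. It gives the time, the measured TCP pose, the force and the opening at its end, in the units of the state.
- manip.state(): the state, without advancing time (a new reading comes with each control period).
- vision.grab_frame(name): name is "side" or "top" or "wrist"; returns the picture (420x560x3 uint8, red, green, blue); there is no depth.
- vision.get_calibration(name): a dict with "camera_matrix" (3x3 intrinsics, pixels), "origin" and "orientation" of the camera in the world; the wrist camera has in their place "mount" (4x4, takes a point from camera to tool coordinates, whose origin is the TCP and whose axes are the tool frame's). Camera axes: x right, y up, looking along -z (the intrinsics and any distortion apply to the point x, -y, -z); pixel columns grow to the right and rows downward; lengths in m; the calibration is good to about 2 mm. A picture is of the moment at which its call begins: read the wrist's pose just before it. get_calibration takes no time and is no camera call.
- job.job_done(): hands the job in, once; it reports no verdict.
Trained networks look in the newest picture that a camera, given by its name, has taken for a name from the list of things; names that differ only in an ending like _2 or _b are one class to them, and where a whole thing is asked for, a point or a joint stands for the part that bears it (a point fixed in the world has none). Each returns a list of dicts, best first, with "score" (0 to 1); they miss things now and then, are a little off and sometimes report something else, mostly with a low value. They report only what shows in the picture. A call takes as long as a camera call.
- vision.spot_in(camera, label): "extent" ([centre column, centre row, width, height] in pixels, round what is visible of it).
The state is a dict: "time": time; "joint_pos": joint angles; "joint_vel": joint speeds; "joint_efforts": joint torques, N m; "tool_pos": TCP position; "tool_rot": TCP orientation; "contact_force": force on the tool from outside, world axes, zero at the start; "ft_torque": the same for the moment, N m; "gripper_width": opening from 0.0 (shut) to 1.0 (fully open).
Only numpy, scipy, OpenCV 4.12 (cv2) and the standard library are available. Lean on these libraries where they do the work, as an engineer would, in place of code of your own. Each camera call takes 0.05 s, during which the arm holds its last target.

## Working session

There is one attempt and no reset: what is moved stays moved. The work goes in short steps, Python scripts to look and compute and a tool call to move; the robot and the scene stay as the last step left them, time stands still between calls to the robot, and variables do not carry over. Pictures are saved under pics/ and viewed, and the job is handed in when it is done.

Besides the shell and the picture viewer there is one more tool, called by a JSON object that holds its "method" and its "body". servo_tool: Moves the arm, as the interface text tells. Its arguments: {"type":"object","properties":{"twist":{"type":"array","items":{"type":"array","items":{"type":"number"}}},"xyz":{"type":"array","items":{"type":"array","items":{"type":"number"}}},"fingers":{"type":"array","items":{"type":"number"}}},"required":["twist","xyz","fingers"]}

```bash
mkdir -p pics; ls
python3 - <<'E'
from plant import manip, vision, job
import cv2
s=manip.state();print({k:s[k] for k in s})
for n in ["side","top","wrist"]:
    im=vision.grab_frame(n);cv2.imwrite(f"pics/{n}0.png",im[:,:,::-1])
    print(n,vision.get_calibration(n))
    for l in ["grip","hinge","teeth","pawl_tip","board","stand"]:
        print(l,vision.spot_in(n,l)[:2])
E
```

```text
pics
{'time': 0.0, 'joint_pos': array([ 1.13599701e+00,  5.33568083e-02,  1.61431368e+00,  2.39802863e-05,
        1.47598549e+00, -1.19036291e-01]), 'joint_vel': array([-1.05562770e-03,  3.40293425e-04,  2.32333473e-03, -8.59473472e-04,
       -7.51223415e-05,  4.69402843e-04]), 'joint_efforts': array([-1.80513933e-03, -3.93651080e+01, -3.70186615e+01, -2.15442674e-04,
        6.79506571e-03, -1.05506899e-05]), 'tool_pos': array([0.19383757, 0.59352255, 0.23005129]), 'tool_rot': array([ 0.57175336, -0.41551499,  0.57303598,  0.41481942]), 'contact_force': array([-0.3535778 ,  0.63548372,  0.36226383]), 'ft_torque': array([ 0.00571067, -0.0607982 , -0.04408738]), 'gripper_width': 0.9961404359655673}
side {'camera_matrix': array([[394.57604588,   0.        , 276.67481687],
       [  0.        , 394.57604588, 201.68945909],
       [  0.        ,   0.        ,   1.        ]]), 'origin': array([0.49911764, 0.90056427, 1.10797407]), 'orientation': array([-2.18208708e-02,  5.22642401e-04,  3.47589370e-01,  9.37392771e-01])}
grip [{'extent': [300.0, 202.9, 72.8, 100.1], 'score': 0.58}]
hing
[... 1211 characters left out ...]
  0.        , 286.56398834],
       [  0.        , 328.58179648, 211.92977585],
       [  0.        ,   0.        ,   1.        ]]), 'mount': array([[-1.03670532e-03,  3.01604691e-01, -9.53432502e-01,
        -1.43291456e-01],
       [-7.28878985e-04,  9.53432533e-01,  3.01605494e-01,
         7.85722877e-02],
       [ 9.99999197e-01,  1.00761293e-03, -7.68595257e-04,
        -1.27029460e-03],
       [ 0.00000000e+00,  0.00000000e+00,  0.00000000e+00,
         1.00000000e+00]])}
grip []
hinge [{'extent': [61.3, 383.2, 113.2, 72.2], 'score': 0.96}, {'extent': [343.7, 367.8, 42.0, 35.6], 'score': 0.53}]
teeth [{'extent': [60.1, 383.4, 120.3, 73.3], 'score': 0.79}]
pawl_tip []
board []
stand []
```

Run:
```python
import cv2
for n,(a,b,c,d) in dict(side=(200,360,140,300),top=(170,350,140,320)).items():
    im=cv2.imread(f"pics/{n}0.png");cv2.imwrite(f"pics/{n}0z.png",cv2.resize(im[c:d,a:b],(600,600),interpolation=cv2.INTER_CUBIC))
```

```text
(no output)
```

View pics/side0.png

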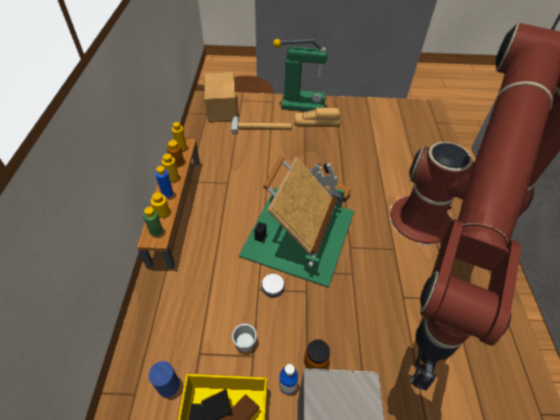

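View pics/top0.png

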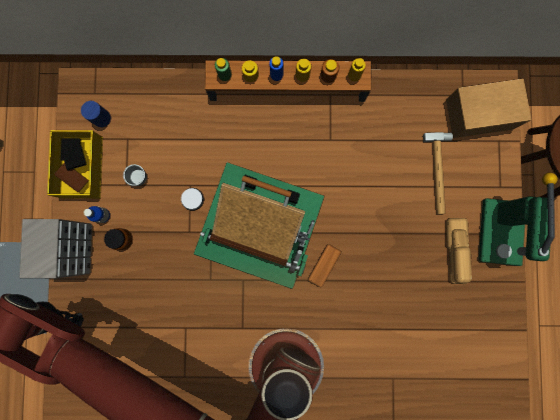

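View pics/wrist0.png

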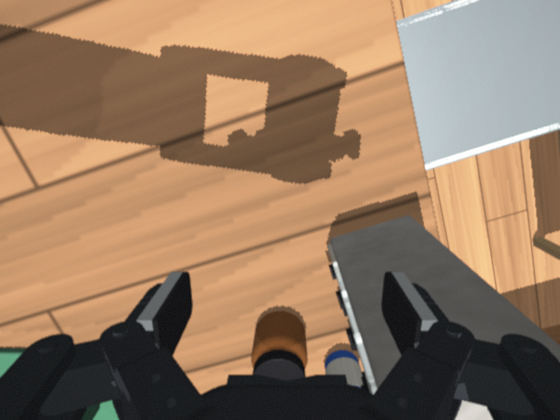

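```bash
echo
```

```text
(no output)
```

View pics/top0z.png

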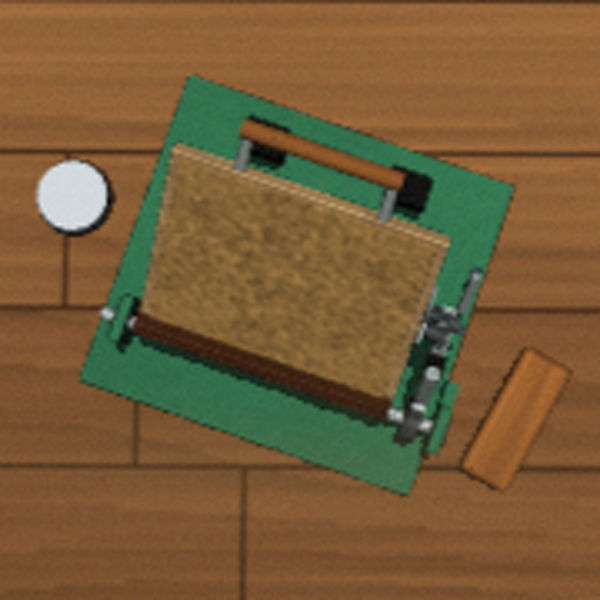

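View pics/side0z.png

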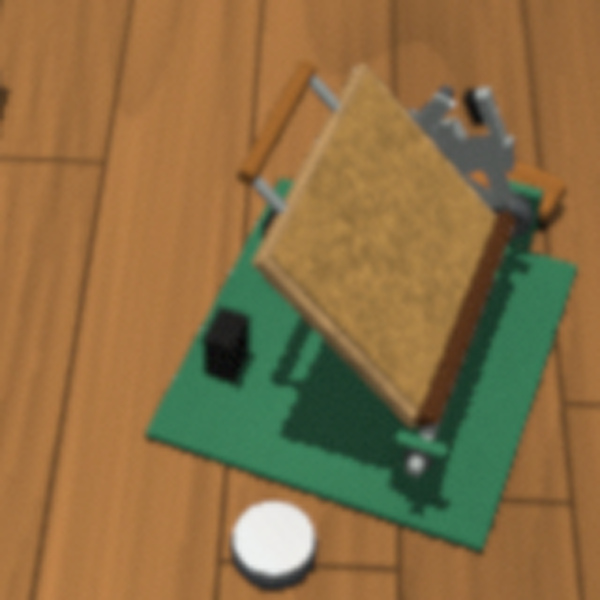

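The top view shows the stand at about (259,225), with its hinge towards the robot and the handle on the far side at about (267,187). The stand is yawed about -0.34 rad. I'll fit its pose from keypoints in both views.

```bash
cat > h.py <<'E'
import numpy as np
from scipy.spatial.transform import Rotation as R
def rot(q): return R.from_quat([q[1],q[2],q[3],q[0]]).as_matrix()
def proj(c,P):
    P=np.atleast_2d(P); p=(P-c['origin'])@rot(c['orientation']); K=c['camera_matrix']
    return np.c_[K[0,0]*p[:,0]/-p[:,2]+K[0,2], K[1,1]*-p[:,1]/-p[:,2]+K[1,2]]
E
python3 - <<'E'
from h import *
from plant import vision
from scipy.optimize import least_squares
T=vision.get_calibration('top');S=vision.get_calibration('side')
zt=lambda u,v:(170+u/600*180,140+v/600*180)
zs=lambda u,v:(200+u/600*160,140+v/600*160)
# params hx,hy,yaw,px(plate centre x),a,hb(half bar),py
def pts(p):
    hx,hy,yaw,px,a,hb,py=p
    L=[[px+155,py+165,12],[px+155,py-165,12],[px-155,py-165,12],[px-155,py+165,12],
       [262*np.cos(a),hb,75+262*np.sin(a)],[262*np.cos(a),-hb,75+262*np.sin(a)]]
    L=np.array(L)/1000.; c,s=np.cos(yaw),np.sin(yaw)
    return np.c_[hx+c*L[:,0]-s*L[:,1],hy+s*L[:,0]+c*L[:,1],L[:,2]]
to=np.array([zt(188,75),zt(515,185),zt(408,495),zt(80,380),zt(243,130),zt(405,182)])
so=np.array([zs(148,437),zs(577,265),zs(480,552),zs(245,178),zs(310,68)])
def f(p):
    P=pts(p); return np.r_[(proj(T,P)-to).ravel(),(proj(S,P[[0,2,3,4,5]])-so)[[0,2,3,4]].ravel()]
r=least_squares(f,[.35,.05,-.34,100,.8,60,0],x_scale=[.1,.1,.1,100,.1,60,10])
print(np.round(r.x,4));print(np.round(r.fun.reshape(-1,2),1));print(pts(r.x)[4:].mean(0))
for n,l in [('top',T),('side',S)]:
    print(n,proj(l,[[r.x[0],r.x[1],.075]]))
E
```

```text
[ 0.3511  0.1123 -0.322  91.4663  0.7756 68.6069  3.5085]
[[-0.9 -0.3]
 [-0.7 -0. ]
 [-0.1  0.6]
 [-1.4  0.7]
 [ 0.1  0. ]
 [-0.2  0.8]
 [-1.8 -2. ]
 [ 0.8 -1.9]
 [ 0.   0.2]
 [-1.  -0.4]]
[0.52856097 0.05306082 0.25843106]
top [[248.72745018 253.0564409 ]]
side [[326.38797263 226.72302248]]
```

```bash
cat >> h.py <<'E'
HX,HY,YAW=.3511,.1123,-.322
def tgt(t,sgn,yaw=None):
    yaw=YAW if yaw is None else yaw
    e=np.array([np.cos(yaw),np.sin(yaw),0]);z=np.array([0,0,1.])
    d=np.sin(t)*e-np.cos(t)*z; zz=sgn*(np.cos(t)*e+np.sin(t)*z)
    return np.c_[d,np.cross(zz,d),zz]
def rv(s,t,sgn): return R.from_matrix(tgt(t,sgn)@rot(s['tool_rot']).T).as_rotvec()
E
python3 - <<'E'
from h import *
from plant import manip
s=manip.state();print(rot(s['tool_rot']).round(2))
for sg in(1,-1):
  for t in (0,.4): print(sg,t,rv(s,t,sg).round(3), tgt(t,sg)[:,0].round(3))
E
```

```text
[[ 0.   -0.95  0.31]
 [-0.    0.31  0.95]
 [-1.   -0.   -0.  ]]
1 0 [ 0.    -0.    -1.577] [ 0. -0. -1.]
1 0.4 [ 0.2   -0.397 -1.554] [ 0.369 -0.123 -0.921]
-1 0 [0.    0.    1.565] [ 0. -0. -1.]
-1 0.4 [-0.396 -0.199  1.542] [ 0.369 -0.123 -0.921]
```

{"method": "servo_tool", "body": {"twist": [[0,0,-0.15],[0,0,-0.16],[0,0,-0.16],[0,0,-0.16],[0,0,-0.16],[0,0,-0.16],[0,0,-0.16],[0,0,-0.16]], "xyz": [[1.5,-2,4],[2.5,-4.5,3],[2.5,-5,3],[2.5,-5,3],[2.5,-5,2],[2.5,-5,1],[2.5,-5,0],[2.5,-5,0]], "fingers": [1,1,1,1,1,1,1,1]}}

```text
time: 2.05
tool_pos: [0.3838, 0.2289, 0.3909]
tool_rot: [0.708, 0.007, 0.707, -0.007]
contact_force: [0.7, -0.2, 0.1]
gripper_width: 1.003
```

{"method": "servo_tool", "body": {"twist": [[-0.03,-0.09,-0.16],[-0.03,-0.095,-0.15],[-0.03,-0.095,0],[-0.03,-0.095,0],[0,0,0]], "xyz": [[2.5,-5,0],[2.5,-4,0],[1,-2,0],[0,-1,0],[0,0,0]], "fingers": [0.5,0.5,0.5,0.5,0.5]}}

```text
time: 2.68
tool_pos: [0.4425, 0.1105, 0.3903]
tool_rot: [0.818, 0.084, 0.55, -0.144]
contact_force: [0.7, 1.0, 0.4]
gripper_width: 0.498
```

```bash
cat > look.py <<'E'
from h import *
from plant import manip,vision
import cv2,sys
s=manip.state();print(s['time'],s['joint_pos'].round(3),s['tool_pos'].round(4),s['gripper_width'],s['contact_force'].round(2))
im=vision.grab_frame('wrist');cv2.imwrite(f"pics/w{sys.argv[1]}.png",im[:,:,::-1])
for l in ['grip','pawl_tip','pawl','hinge']: print(l,vision.spot_in('wrist',l)[:2])
print('rv to .4',rv(s,.4,1).round(3), rot(s['tool_rot']).round(3).tolist())
E
python3 look.py 1
```

```text
2.675 [ 0.214 -0.616  1.93  -0.217  1.501  0.522] [0.4425 0.1105 0.3903] 0.4981816393114002 [0.7  1.01 0.42]
grip [{'extent': [229.2, 197.6, 239.3, 230.1], 'score': 0.88}]
pawl_tip []
pawl [{'extent': [171.8, 183.0, 236.3, 276.4], 'score': 0.49}]
hinge [{'extent': [171.4, 184.1, 234.6, 275.1], 'score': 0.68}]
rv to .4 [ 0.017 -0.016  0.012] [[0.354, 0.327, 0.876], [-0.143, 0.945, -0.295], [-0.924, -0.021, 0.381]]
```

View pics/w1.png

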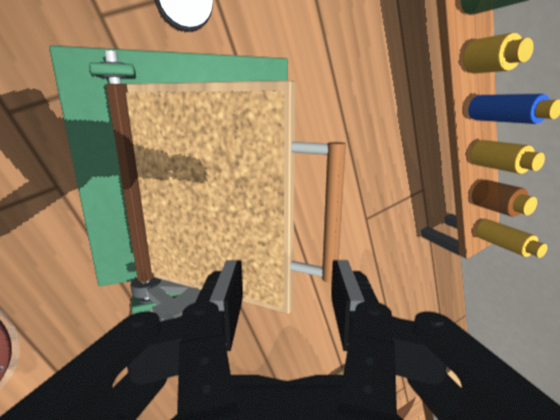

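The wrist view shows the whole handle bar, with its ends at about (337,143) and (326,279). The jaws face it correctly. I'll refit with these points.

```bash
cat > fit.py <<'E'
from h import *
from plant import vision,manip
from scipy.optimize import least_squares
T=vision.get_calibration('top');S=vision.get_calibration('side');W=vision.get_calibration('wrist')
s=manip.state()
def wcal():
    M=W['mount'];Rt=rot(s['tool_rot']); Rc=Rt@M[:3,:3]; o=s['tool_pos']+Rt@M[:3,3]
    q=R.from_matrix(Rc).as_quat(); return dict(camera_matrix=W['camera_matrix'],origin=o,orientation=np.r_[q[3],q[:3]])
Wc=wcal()
zt=lambda u,v:(170+u/600*180,140+v/600*180)
zs=lambda u,v:(200+u/600*160,140+v/600*160)
def pts(p):
    hx,hy,yaw,px,a,hb,py=p
    L=[[px+155,py+165,12],[px+155,py-165,12],[px-155,py-165,12],[px-155,py+165,12],
       [262*np.cos(a),hb,75+262*np.sin(a)],[262*np.cos(a),-hb,75+262*np.sin(a)]]
    L=np.array(L)/1000.; c,s=np.cos(yaw),np.sin(yaw)
    return np.c_[hx+c*L[:,0]-s*L[:,1],hy+s*L[:,0]+c*L[:,1],L[:,2]]
to=np.array([zt(188,75),zt(515,185),zt(408,495),zt(80,380),zt(243,130),zt(405,182)])
so=np.array([zs(148,437),zs(480,552),zs(245,178),zs(310,68)])
wo=np.array([(288,58),(98,286),(52,46),(337,143),(327,278)])
def f(p):
    P=pts(p); return np.r_[(proj(T,P)-to).ravel(),(proj(S,P[[0,3,4,5]])-so).ravel(),(proj(Wc,P[[0,2,3,4,5]])-wo).ravel()*.6]
r=least_squares(f,[.35,.1,-.34,100,.8,60,0],x_scale=[.1,.1,.1,100,.1,60,10],loss='soft_l1')
print(np.round(r.x,4));print(np.round(f(r.x).reshape(-1,2),1));g=pts(r.x)[4:].mean(0);print(g)
for t in(.4,):
    d=tgt(t,1)[:,0]; print('to pre(60mm)',g+.019*d-.06*d-s['tool_pos'],'final',g+.019*d-s['tool_pos'])
E
python3 fit.py
```

```text
[ 0.3533  0.1136 -0.329  90.2116  0.7828 68.9314  1.6495]
[[-0.3 -0.6]
 [-0.3  0.3]
 [-0.3  0.8]
 [-1.4  0.2]
 [-0.2 -0.5]
 [-0.3  0.8]
 [-2.1 -2.5]
 [ 0.2 -1.9]
 [-0.4  0. ]
 [-1.  -0.6]
 [ 0.9  0.2]
 [ 0.9  0.7]
 [-1.3 -0.3]
 [-1.4  0.2]
 [ 0.6  0. ]]
[0.529137   0.05359513 0.25977294]
to pre(60mm) [ 0.07031128 -0.05221419 -0.09307333] final [ 0.09247552 -0.05960841 -0.14833699]
```

{"method": "servo_tool", "body": {"twist": [[-0.005,-0.04,0],[-0.005,-0.04,0],[-0.005,-0.03,0],[0,0,0],[0,0,0],[0,0,0]], "xyz": [[2,-1.5,-1],[2,-1.4,-2.5],[1.35,-1,-2.6],[1,-1,-2.5],[0,0,0],[0,0,0]], "fingers": [0.38,0.38,0.38,0.38,0.38,0.38]}}

```text
time: 3.68
tool_pos: [0.5073, 0.0619, 0.3058]
tool_rot: [0.848, 0.085, 0.503, -0.143]
contact_force: [0.4, 0.4, 0.0]
gripper_width: 0.378
```

```bash
sed -i 's/HX,HY,YAW=.*/HX,HY,YAW=.3533,.1136,-.329/' h.py; sed -i "s/rv to .4',rv(s,.4,1)/rv to .5',rv(s,.5,1)/" look.py
cat >> look.py <<'E'
d=tgt(.5,1)[:,0]; g=np.array([.5291,.0536,.2598]); print('left',(g+.019*d-s['tool_pos']).round(4))
E
python3 look.py 2
```

```text
3.675 [ 0.082 -0.563  2.056 -0.21   1.193  0.449] [0.5073 0.0619 0.3058] 0.3784583067106191 [0.4  0.41 0.01]
grip [{'extent': [152.2, 200.3, 299.0, 356.9], 'score': 0.92}]
pawl_tip []
pawl []
hinge []
rv to .5 [-0.001  0.001  0.005] [[0.454, 0.328, 0.828], [-0.157, 0.945, -0.288], [-0.877, 0.001, 0.48]]
left [ 0.0304 -0.0112 -0.0626]
```

View pics/w2.png

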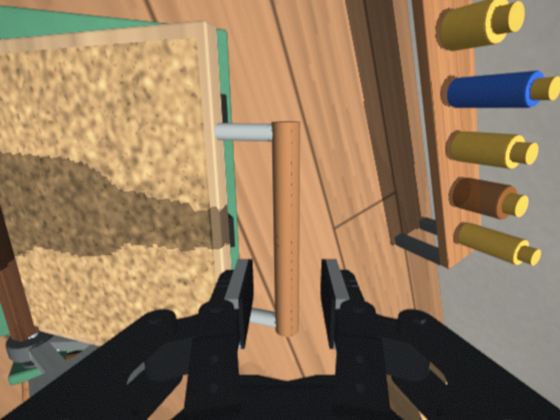

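The bar is centred between the fingers (column 287) and aligned, so I'll advance along the tool axis.

{"method": "servo_tool", "body": {"twist": [[0,0,0],[0,0,0],[0,0,0],[0,0,0],[0,0,0],[0,0,0]], "xyz": [[0.7,-0.25,-1.4],[0.7,-0.25,-1.4],[0.7,-0.25,-1.4],[0.5,-0.2,-1.1],[0.4,-0.15,-0.9],[0,0,0]], "fingers": [0.38,0.38,0.38,0.38,0.38,0.38]}}

```text
time: 4.68
tool_pos: [0.5366, 0.0504, 0.2411]
tool_rot: [0.848, 0.085, 0.504, -0.143]
contact_force: [-0.4, -0.3, 0.4]
gripper_width: 0.38
```

```bash
python3 look.py 3
```

```text
4.675 [ 0.049 -0.456  2.091 -0.208  1.05   0.445] [0.5366 0.0504 0.2411] 0.38041401295939875 [-0.43 -0.32  0.37]
grip [{'extent': [160.4, 210.6, 318.0, 417.1], 'score': 0.71}, {'extent': [393.0, 388.5, 14.2, 30.2], 'score': 0.57}]
pawl_tip []
pawl []
hinge [{'extent': [119.5, 212.7, 232.1, 412.4], 'score': 0.93}]
rv to .5 [-0.    -0.002  0.006] [[0.451, 0.329, 0.83], [-0.157, 0.944, -0.289], [-0.879, -0.0, 0.478]]
left [0.0011 0.0003 0.002 ]
```

View pics/w3.png

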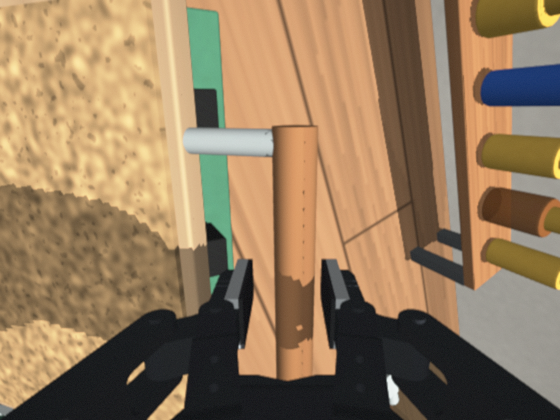

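The bar shows about 2 mm towards the far finger (column 293 against 287), so I'll centre on it and close.

{"method": "servo_tool", "body": {"twist": [[0,0,0],[0,0,0],[0,0,0],[0,0,0],[0,0,0]], "xyz": [[0.12,-0.04,0.07],[0,0,0],[0,0,0],[0,0,0],[0,0,0]], "fingers": [0.3,0.22,0.1,0,0]}}

```text
time: 5.55
tool_pos: [0.5385, 0.0501, 0.2439]
tool_rot: [0.848, 0.085, 0.502, -0.143]
contact_force: [1.9, -0.4, 2.3]
gripper_width: 0.167
```

```bash
cat > st.py <<'E'
from h import *
from plant import manip
import sys
s=manip.state(); Rt=rot(s['tool_rot']); g=s['tool_pos']-.019*Rt[:,0]
e=np.array([np.cos(YAW),np.sin(YAW),0]);n=np.array([-e[1],e[0],0])
v=g-np.array([HX,HY,.075]); r,z=v@e,v[2]; a=np.arctan2(z,r)
rad=np.cos(a)*e+np.sin(a)*np.array([0,0,1]); tan=-np.sin(a)*e+np.cos(a)*np.array([0,0,1])
t=np.arctan2(Rt[:,0]@e,-Rt[2,0]); F=s['contact_force']
print('t %.2f a %.4f rad %.4f lat %.4f tilt %.3f grip %.3f | F rad %.1f tan %.1f lat %.1f'%(s['time'],a,np.hypot(r,z),v@n,t,s['gripper_width'],F@rad,F@tan,F@n), 'torque',s['ft_torque'].round(2),'q',s['joint_pos'].round(2))
def plan(a1,r1,dtilt):
    g1=np.array([HX,HY,.075])+r1*(np.cos(a1)*e+np.sin(a1)*np.array([0,0,1]))+(v@n)*n
    t1=t+dtilt; d=tgt(t1,1)[:,0]; p=g1+.019*d
    return p-s['tool_pos'], -dtilt*n
if len(sys.argv)>2:
    a1=float(sys.argv[1]); r1=float(sys.argv[2]) or np.hypot(r,z); N=int(sys.argv[3]); dt=float(sys.argv[4]) if len(sys.argv)>4 else a1-a
    prev=np.zeros(3)
    for k in range(1,N+1):
        dp,_=plan(a+(a1-a)*k/N, r1 , dt*k/N)
        print(((dp-prev)*100).round(2).tolist(), (-dt/N*n).round(3).tolist()); prev=dp
E
python3 st.py
```

```text
t 5.55 a 0.7823 rad 0.2632 lat -0.0002 tilt 0.501 grip 0.167 | F rad 3.0 tan 0.3 lat 0.2 torque [-0.13 -0.12  0.03] q [ 0.05 -0.46  2.09 -0.21  1.05  0.44]
```

Gripped. I'll raise along the arc to about 0.98.

```bash
python3 st.py 0.98 .2627 8
```

```text
t 5.55 a 0.7823 rad 0.2632 lat -0.0002 tilt 0.501 grip 0.167 | F rad 3.0 tan 0.3 lat 0.2 torque [-0.13 -0.12  0.03] q [ 0.05 -0.46  2.09 -0.21  1.05  0.44]
[-0.43, 0.15, 0.44] [-0.008, -0.023, -0.0]
[-0.41, 0.14, 0.47] [-0.008, -0.023, -0.0]
[-0.42, 0.14, 0.46] [-0.008, -0.023, -0.0]
[-0.43, 0.15, 0.45] [-0.008, -0.023, -0.0]
[-0.44, 0.15, 0.43] [-0.008, -0.023, -0.0]
[-0.45, 0.15, 0.42] [-0.008, -0.023, -0.0]
[-0.46, 0.16, 0.41] [-0.008, -0.023, -0.0]
[-0.47, 0.16, 0.4] [-0.008, -0.023, -0.0]
```

{"method": "servo_tool", "body": {"twist": [[-0.008,-0.023,0],[-0.008,-0.023,0],[-0.008,-0.023,0],[-0.008,-0.023,0],[-0.008,-0.023,0],[-0.008,-0.023,0],[-0.008,-0.023,0],[-0.008,-0.023,0]], "xyz": [[-0.41,0.14,0.46],[-0.41,0.14,0.47],[-0.42,0.14,0.46],[-0.43,0.15,0.45],[-0.44,0.15,0.43],[-0.45,0.15,0.42],[-0.46,0.16,0.41],[-0.47,0.16,0.4]], "fingers": [0,0,0,0,0,0,0,0]}}

```text
time: 6.55
tool_pos: [0.5029, 0.0622, 0.2786]
tool_rot: [0.893, 0.071, 0.417, -0.151]
contact_force: [5.4, -2.1, 2.0]
gripper_width: 0.165
```

```bash
python3 st.py 1.04 .2627 5
```

```text
t 6.55 a 0.9811 rad 0.2626 lat -0.0003 tilt 0.697 grip 0.165 | F rad 4.9 tan -3.7 lat -0.3 torque [-0.14 -0.53  0.1 ] q [ 0.14 -0.67  2.22 -0.36  0.99  0.58]
[-0.22, 0.08, 0.2] [-0.004, -0.011, -0.0]
[-0.23, 0.08, 0.18] [-0.004, -0.011, -0.0]
[-0.23, 0.08, 0.18] [-0.004, -0.011, -0.0]
[-0.23, 0.08, 0.18] [-0.004, -0.011, -0.0]
[-0.24, 0.08, 0.17] [-0.004, -0.011, -0.0]
```

{"method": "servo_tool", "body": {"twist": [[-0.004,-0.011,0],[-0.004,-0.011,0],[-0.004,-0.011,0],[-0.004,-0.011,0]], "xyz": [[-0.2,0.07,0.23],[-0.22,0.08,0.2],[-0.23,0.08,0.18],[-0.23,0.08,0.18]], "fingers": [0,0,0,0]}}

```text
time: 7.05
tool_pos: [0.494, 0.0652, 0.2855]
tool_rot: [0.902, 0.067, 0.398, -0.153]
contact_force: [4.4, -0.4, -0.1]
gripper_width: 0.169
```

```bash
python3 st.py 1.05 .263 2
```

```text
t 7.05 a 1.0262 rad 0.2624 lat -0.0003 tilt 0.741 grip 0.169 | F rad 2.1 tan -3.7 lat 1.1 torque [ 0.06 -0.13  0.1 ] q [ 0.16 -0.72  2.24 -0.4   0.98  0.61]
[-0.21, 0.08, 0.22] [-0.004, -0.011, -0.0]
[-0.24, 0.08, 0.17] [-0.004, -0.011, -0.0]
```

{"method": "servo_tool", "body": {"twist": [[-0.004,-0.011,0],[-0.004,-0.011,0],[0,0,0]], "xyz": [[-0.22,0.08,0.19],[-0.23,0.08,0.17],[0,0,0]], "fingers": [0,0,0]}}

```text
time: 7.42
tool_pos: [0.4893, 0.0668, 0.2888]
tool_rot: [0.907, 0.065, 0.387, -0.153]
contact_force: [1.3, 0.6, -1.8]
gripper_width: 0.17
```

```bash
cat > pic.py <<'E'
import cv2,sys
from plant import vision
k=sys.argv[1]; out=[]
for n,(a,b,c,d) in dict(side=(240,360,140,260),top=(250,330,180,300)).items():
    im=vision.grab_frame(n)[:,:,::-1]; o=im[c:d,a:b]; out.append(cv2.resize(o,(int(550*(b-a)/(d-c)) if n=='top' else 400,550 if n=='top' else 400),interpolation=cv2.INTER_CUBIC))
h=550; out=[cv2.copyMakeBorder(o,0,h-o.shape[0],0,0,cv2.BORDER_CONSTANT) for o in out]
cv2.imwrite(f'pics/p{k}.png',cv2.hconcat(out))
E
python3 st.py 1.07 .263 2; python3 pic.py 1
```

```text
t 7.42 a 1.0496 rad 0.2624 lat -0.0002 tilt 0.763 grip 0.170 | F rad -1.0 tan -1.8 lat 0.9 torque [ 0.09  0.21 -0.  ] q [ 0.18 -0.75  2.26 -0.42  0.98  0.63]
[-0.17, 0.07, 0.2] [-0.003, -0.01, -0.0]
[-0.21, 0.07, 0.14] [-0.003, -0.01, -0.0]
```

View pics/p1.png

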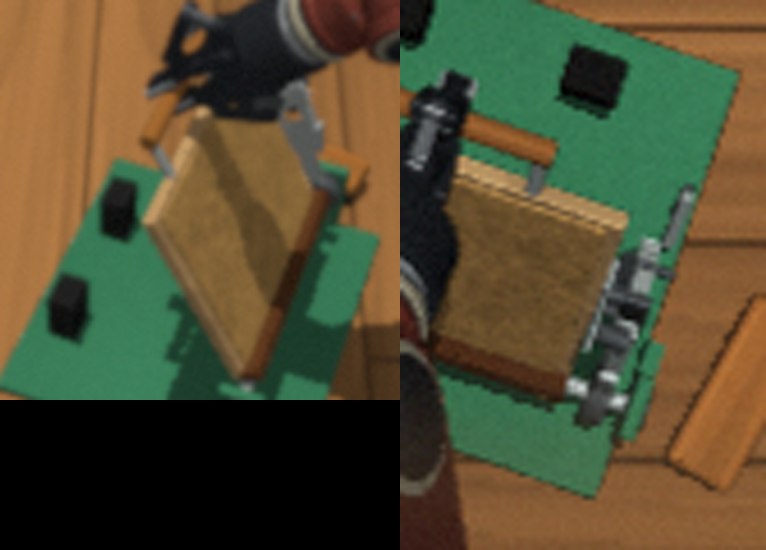

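The tangential force fell from -3.7 to -1.8 N, which is roughly the weight alone, so the pawl has probably tipped out. I'll go slightly further, feeling for the stop.

{"method": "servo_tool", "body": {"twist": [[-0.002,-0.006,0],[-0.002,-0.006,0],[0,0,0]], "xyz": [[-0.12,0.04,0.08],[-0.12,0.04,0.08],[0,0,0]], "fingers": [0,0,0]}}

```text
time: 7.9
tool_pos: [0.487, 0.0676, 0.2904]
tool_rot: [0.909, 0.064, 0.382, -0.154]
contact_force: [1.2, -0.1, -4.1]
gripper_width: 0.165
```

```bash
python3 st.py 0.97 .263 4; python3 pic.py 2
```

```text
t 7.90 a 1.0606 rad 0.2623 lat -0.0003 tilt 0.776 grip 0.165 | F rad -3.0 tan -3.1 lat 0.3 torque [0.14 0.55 0.  ] q [ 0.19 -0.76  2.27 -0.44  0.97  0.64]
[0.49, -0.16, -0.27] [0.007, 0.021, 0.0]
[0.45, -0.15, -0.34] [0.007, 0.021, 0.0]
[0.45, -0.15, -0.35] [0.007, 0.021, 0.0]
[0.44, -0.15, -0.36] [0.007, 0.021, 0.0]
```

View pics/p2.png

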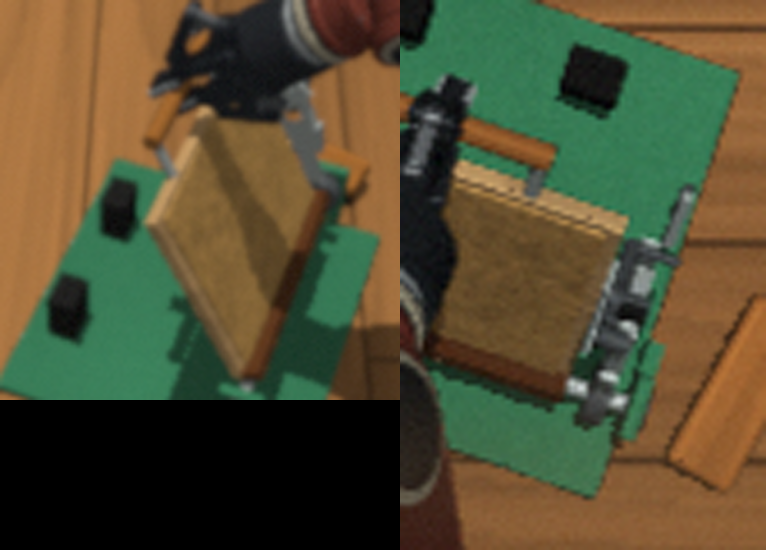

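```bash
cat > pw.py <<'E'
from h import *
from plant import vision
import sys
T=vision.get_calibration('top')
a=float(sys.argv[1]);e=np.array([np.cos(YAW),np.sin(YAW),0]);n=np.array([-e[1],e[0],0])
def pt(r,ang,y): return np.array([HX,HY,.075])+r*np.cos(ang)*e+y*n+np.array([0,0,r*np.sin(ang)])
for y in(-.125,-.145):
  for nm,r,g in [('pivot',.132,a),('in',.103,a-.261),('out',.131,a-.32),('in+',.103,a+.261),('out+',.131,a+.32)]:
    p=proj(T,pt(r,g,y))[0]; print(y,nm,p.round(1),'zoom',(400+(p[0]-250)*550/120).round(),((p[1]-180)*550/120).round())
E
python3 pw.py 1.06
python3 - <<'E'
import cv2
a=cv2.imread('pics/p1.png')[200:450,550:700];b=cv2.imread('pics/p2.png')[200:450,550:700]
z=cv2.imread('pics/top0.png')[180:300,250:330];z=cv2.resize(z,(367,550),interpolation=cv2.INTER_CUBIC)[150:400,150:300]
cv2.imwrite('pics/cmp.png',cv2.resize(cv2.hconcat([z,a,b]),None,fx=1.75,fy=1.75,interpolation=cv2.INTER_CUBIC))
E
```

```text
-0.125 pivot [295.5 245.4] zoom 609.0 300.0
-0.125 in [296.  243.1] zoom 611.0 289.0
-0.125 out [299.  234.8] zoom 624.0 251.0
-0.125 in+ [290.8 258.6] zoom 587.0 360.0
-0.125 out+ [290.9 259. ] zoom 588.0 362.0
-0.145 pivot [302.3 247.8] zoom 640.0 311.0
-0.145 in [302.5 245.4] zoom 641.0 300.0
-0.145 out [305.6 237.1] zoom 655.0 262.0
-0.145 in+ [297.5 261. ] zoom 618.0 371.0
-0.145 out+ [297.8 261.4] zoom 619.0 373.0
```

View pics/cmp.png

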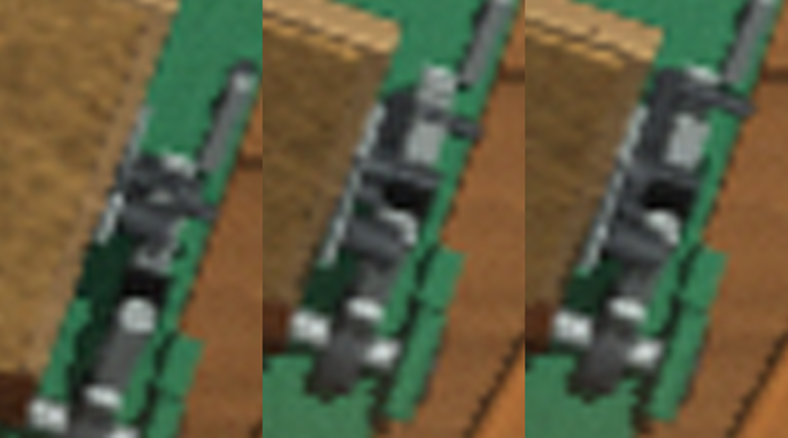

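The pin now sits at zoomed (650,254), matching the predicted "out" position (655,262). In the frame before, it was half way. The pawl is out, so I'll lower gently, about 0.4 rad/s.

```bash
python3 st.py 0.68 .2627 8
```

```text
t 8.00 a 1.0603 rad 0.2624 lat -0.0003 tilt 0.776 grip 0.162 | F rad -3.6 tan -2.0 lat -0.2 torque [0.23 0.65 0.04] q [ 0.18 -0.76  2.27 -0.43  0.97  0.64]
[0.97, -0.32, -0.67] [0.015, 0.045, 0.0]
[0.92, -0.31, -0.74] [0.015, 0.045, 0.0]
[0.89, -0.3, -0.79] [0.015, 0.045, 0.0]
[0.85, -0.29, -0.83] [0.015, 0.045, 0.0]
[0.81, -0.28, -0.88] [0.015, 0.045, 0.0]
[0.77, -0.26, -0.92] [0.015, 0.045, 0.0]
[0.73, -0.25, -0.95] [0.015, 0.045, 0.0]
[0.69, -0.23, -0.99] [0.015, 0.045, 0.0]
```

{"method": "servo_tool", "body": {"twist": [[0.008,0.022,0],[0.015,0.045,0],[0.015,0.045,0],[0.015,0.045,0]], "xyz": [[0.48,-0.16,-0.31],[0.92,-0.31,-0.7],[0.9,-0.3,-0.76],[0.87,-0.29,-0.81]], "fingers": [0,0,0,0]}}

```text
time: 8.5
tool_pos: [0.5193, 0.0565, 0.2643]
tool_rot: [0.874, 0.076, 0.457, -0.148]
contact_force: [-1.6, -0.7, -4.3]
gripper_width: 0.167
```

```bash
python3 st.py 0.5 .2629 8; python3 pic.py 3; python3 pw.py 0.89 | grep 145
```

```text
t 8.50 a 0.8937 rad 0.2629 lat -0.0003 tilt 0.608 grip 0.167 | F rad -4.2 tan -1.6 lat -1.2 torque [ 0.15  0.78 -0.09] q [ 0.09 -0.57  2.16 -0.29  1.02  0.51]
[0.86, -0.28, -0.89] [0.016, 0.047, 0.0]
[0.82, -0.28, -0.93] [0.016, 0.047, 0.0]
[0.77, -0.26, -0.97] [0.016, 0.047, 0.0]
[0.73, -0.25, -1.01] [0.016, 0.047, 0.0]
[0.68, -0.23, -1.05] [0.016, 0.047, 0.0]
[0.63, -0.22, -1.08] [0.016, 0.047, 0.0]
[0.58, -0.2, -1.11] [0.016, 0.047, 0.0]
[0.53, -0.18, -1.14] [0.016, 0.047, 0.0]
-0.145 pivot [304.3 241.6] zoom 649.0 282.0
-0.145 in [303.7 241.7] zoom 646.0 283.0
-0.145 out [306.9 232.8] zoom 661.0 242.0
-0.145 in+ [299.4 255.4] zoom 626.0 346.0
-0.145 out+ [300.2 254. ] zoom 630.0 339.0
```

View pics/p3.png

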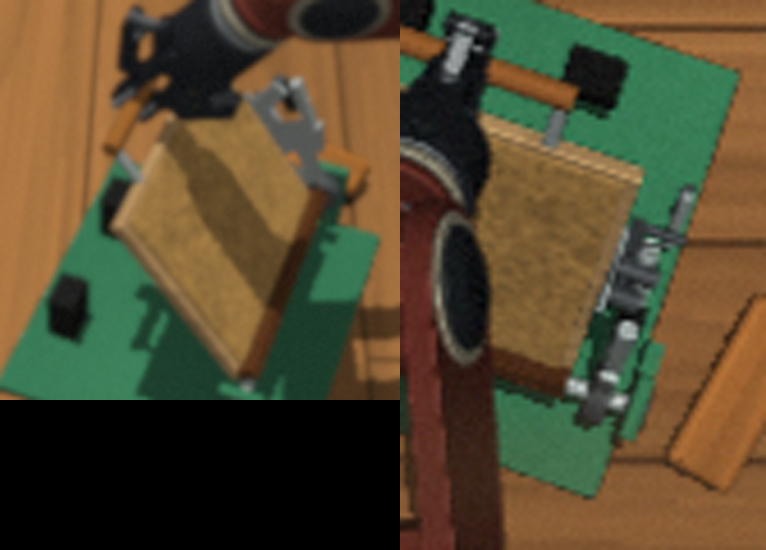

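The pin is at (665,240), so the pawl is still out and clear. I'll continue down.

{"method": "servo_tool", "body": {"twist": [[0.016,0.047,0],[0.016,0.047,0],[0.016,0.047,0],[0.016,0.047,0],[0.016,0.047,0],[0.016,0.047,0],[0.016,0.047,0],[0.016,0.047,0]], "xyz": [[0.81,-0.27,-0.93],[0.81,-0.27,-0.94],[0.77,-0.26,-0.97],[0.73,-0.25,-1.01],[0.68,-0.23,-1.05],[0.63,-0.22,-1.08],[0.58,-0.2,-1.11],[0.53,-0.18,-1.14]], "fingers": [0,0,0,0,0,0,0,0]}}

```text
time: 9.6
tool_pos: [0.5756, 0.0373, 0.1839]
tool_rot: [0.768, 0.102, 0.618, -0.131]
contact_force: [0.0, -2.4, -2.9]
gripper_width: 0.167
```

```bash
python3 st.py 0.12 .2625 8
```

```text
t 9.60 a 0.5042 rad 0.2638 lat -0.0003 tilt 0.217 grip 0.167 | F rad -0.7 tan -2.9 lat -2.3 torque [-0.26  0.17 -0.08] q [-0.03 -0.16  1.9  -0.07  1.19  0.32]
[0.36, -0.11, -1.2] [0.016, 0.045, 0.0]
[0.41, -0.14, -1.16] [0.016, 0.045, 0.0]
[0.36, -0.12, -1.18] [0.016, 0.045, 0.0]
[0.31, -0.1, -1.19] [0.016, 0.045, 0.0]
[0.25, -0.09, -1.21] [0.016, 0.045, 0.0]
[0.2, -0.07, -1.22] [0.016, 0.045, 0.0]
[0.14, -0.05, -1.23] [0.016, 0.045, 0.0]
[0.09, -0.03, -1.23] [0.016, 0.045, 0.0]
```

{"method": "servo_tool", "body": {"twist": [[0.016,0.045,0],[0.016,0.045,0],[0.016,0.045,0],[0.016,0.045,0],[0.016,0.045,0],[0.016,0.045,0],[0.016,0.045,0],[0.016,0.045,0]], "xyz": [[0.45,-0.15,-1.15],[0.41,-0.14,-1.16],[0.36,-0.12,-1.18],[0.31,-0.1,-1.19],[0.25,-0.09,-1.21],[0.2,-0.07,-1.22],[0.14,-0.05,-1.23],[0.09,-0.03,-1.23]], "fingers": [0,0,0,0,0,0,0,0]}}

```text
time: 10.6
tool_pos: [0.5986, 0.0296, 0.0882]
tool_rot: [0.638, 0.125, 0.752, -0.108]
contact_force: [1.0, -2.2, -2.1]
gripper_width: 0.167
```

```bash
python3 st.py 0.03 .2634 5
```

```text
t 10.60 a 0.1212 rad 0.2643 lat -0.0002 tilt -0.163 grip 0.167 | F rad 1.4 tan -2.3 lat -1.7 torque [-0.31 -0.18  0.04] q [-0.09  0.22  1.69  0.04  1.4   0.23]
[-0.06, 0.02, -0.48] [0.006, 0.017, 0.0]
[0.01, -0.0, -0.47] [0.006, 0.017, 0.0]
[0.0, -0.0, -0.47] [0.006, 0.017, 0.0]
[-0.01, 0.0, -0.47] [0.006, 0.017, 0.0]
[-0.01, 0.0, -0.47] [0.006, 0.017, 0.0]
```

{"method": "servo_tool", "body": {"twist": [[0.006,0.017,0],[0.006,0.017,0],[0.006,0.017,0],[0.006,0.017,0],[0.006,0.017,0]], "xyz": [[0.02,-0.01,-0.48],[0.01,0,-0.47],[0,0,-0.47],[0,0,-0.47],[-0.01,0,-0.47]], "fingers": [0,0,0,0,0]}}

```text
time: 11.22
tool_pos: [0.5987, 0.0296, 0.065]
tool_rot: [0.604, 0.13, 0.78, -0.101]
contact_force: [4.2, -4.1, -2.5]
gripper_width: 0.167
```

```bash
python3 st.py 0.01 0 3;python3 pic.py 4; python3 pw.py 0.03 | grep 145
```

```text
t 11.22 a 0.0316 rad 0.2643 lat -0.0002 tilt -0.252 grip 0.167 | F rad 5.3 tan -2.7 lat -2.5 torque [-0.57 -0.68  0.05] q [-0.1   0.3   1.64  0.06  1.45  0.22]
[-0.01, 0.0, -0.19] [0.002, 0.007, 0.0]
[-0.01, 0.0, -0.19] [0.002, 0.007, 0.0]
[-0.01, 0.0, -0.19] [0.002, 0.007, 0.0]
-0.145 pivot [308.1 226.8] zoom 666.0 214.0
-0.145 in [304.3 236.9] zoom 649.0 261.0
-0.145 out [306.8 229.3] zoom 660.0 226.0
-0.145 in+ [304.9 237. ] zoom 652.0 261.0
-0.145 out+ [307.9 229. ] zoom 665.0 225.0
```

View pics/p4.png

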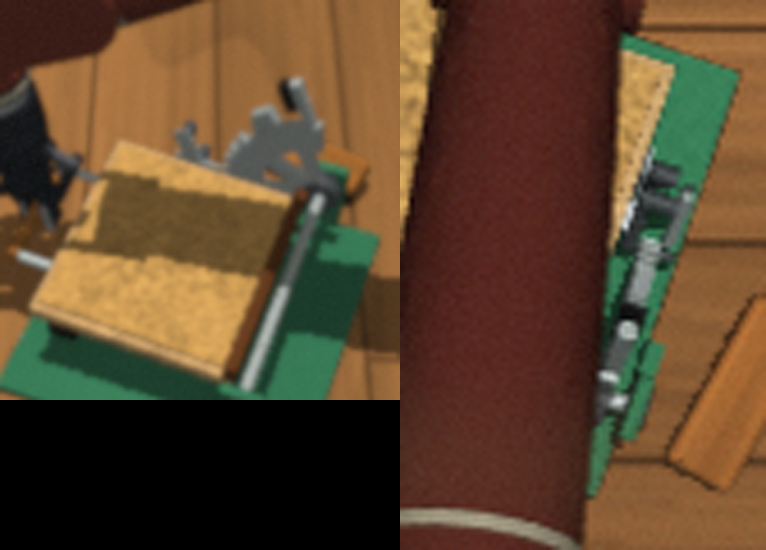

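{"method": "servo_tool", "body": {"twist": [[0.002,0.007,0],[0.002,0.007,0],[0.002,0.007,0]], "xyz": [[0.04,-0.01,-0.19],[0.02,-0.01,-0.19],[0.01,0,-0.19]], "fingers": [0,0,0]}}

```text
time: 11.7
tool_pos: [0.5984, 0.0297, 0.0587]
tool_rot: [0.594, 0.131, 0.787, -0.1]
contact_force: [3.8, -4.1, -2.5]
gripper_width: 0.164
```

```bash
python3 st.py -.01 0 4
```

```text
t 11.70 a 0.0074 rad 0.2643 lat -0.0002 tilt -0.277 grip 0.164 | F rad 4.9 tan -2.5 lat -2.7 torque [-0.63 -0.59  0.19] q [-0.1   0.32  1.63  0.06  1.46  0.21]
[-0.01, 0.0, -0.11] [0.001, 0.004, 0.0]
[-0.01, 0.0, -0.11] [0.001, 0.004, 0.0]
[-0.01, 0.0, -0.11] [0.001, 0.004, 0.0]
[-0.01, 0.0, -0.11] [0.001, 0.004, 0.0]
```

{"method": "servo_tool", "body": {"twist": [[0.001,0.003,0],[0.001,0.003,0],[0,0,0]], "xyz": [[0,0,-0.1],[0,0,-0.1],[0,0,0]], "fingers": [0,0,0]}}

```text
time: 12.08
tool_pos: [0.5983, 0.0297, 0.0565]
tool_rot: [0.592, 0.131, 0.789, -0.1]
contact_force: [3.3, -4.9, -3.5]
gripper_width: 0.168
```

```bash
python3 st.py; python3 pic.py 5
```

```text
t 12.07 a -0.0010 rad 0.2643 lat -0.0002 tilt -0.283 grip 0.168 | F rad 4.7 tan -3.5 lat -3.6 torque [-0.69 -0.65  0.15] q [-0.1   0.33  1.62  0.06  1.46  0.21]
```

View pics/p5.png

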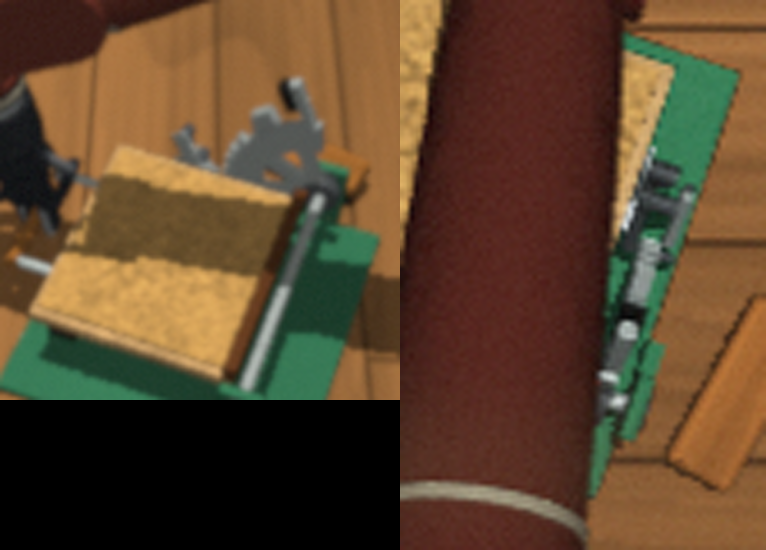

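{"method": "servo_tool", "body": {"twist": [[0.001,0.003,0],[0.001,0.003,0],[0,0,0]], "xyz": [[0,0,-0.1],[0,0,-0.1],[0,0,0]], "fingers": [0,0,0]}}

```text
time: 12.55
tool_pos: [0.5982, 0.0298, 0.0544]
tool_rot: [0.589, 0.132, 0.791, -0.1]
contact_force: [3.0, -4.4, -3.0]
gripper_width: 0.163
```

```bash
python3 st.py
```

```text
t 12.55 a -0.0089 rad 0.2643 lat -0.0002 tilt -0.290 grip 0.163 | F rad 4.3 tan -2.9 lat -3.2 torque [-0.63 -0.58  0.13] q [-0.1   0.34  1.62  0.06  1.47  0.21]
```

{"method": "servo_tool", "body": {"twist": [[0.001,0.003,0],[0,0,0]], "xyz": [[0,0,-0.1],[0,0,0]], "fingers": [0,0]}}

```text
time: 12.8
tool_pos: [0.5981, 0.0298, 0.0534]
tool_rot: [0.588, 0.132, 0.792, -0.099]
contact_force: [2.6, -2.9, -2.8]
gripper_width: 0.165
```

{"method": "servo_tool", "body": {"twist": [[0.001,0.003,0],[0,0,0]], "xyz": [[0,0,-0.1],[0,0,0]], "fingers": [0,0]}}

```text
time: 13.05
tool_pos: [0.5981, 0.0298, 0.0523]
tool_rot: [0.587, 0.132, 0.793, -0.099]
contact_force: [2.5, -4.1, -2.1]
gripper_width: 0.166
```

```bash
python3 st.py; python3 pic.py 6; python3 look.py 6
```

```text
t 13.05 a -0.0170 rad 0.2643 lat -0.0002 tilt -0.297 grip 0.166 | F rad 3.7 tan -2.0 lat -3.0 torque [-0.71 -0.52  0.16] q [-0.1   0.34  1.62  0.06  1.47  0.21]
13.15 [-0.105  0.343  1.617  0.064  1.472  0.212] [0.5981 0.0298 0.0524] 0.16909397087495712 [ 2.93 -4.15 -2.81]
grip [{'extent': [156.6, 211.7, 311.5, 415.3], 'score': 0.91}]
pawl_tip []
pawl []
hinge [{'extent': [146.1, 210.2, 287.8, 419.5], 'score': 0.97}, {'extent': [155.7, 209.1, 307.8, 418.2], 'score': 0.51}]
rv to .5 [-0.256 -0.754  0.004] [[-0.277, 0.326, 0.904], [0.093, 0.945, -0.312], [-0.956, -0.002, -0.292]]
left [-0.0603  0.0209  0.1908]
```

View pics/p6.png

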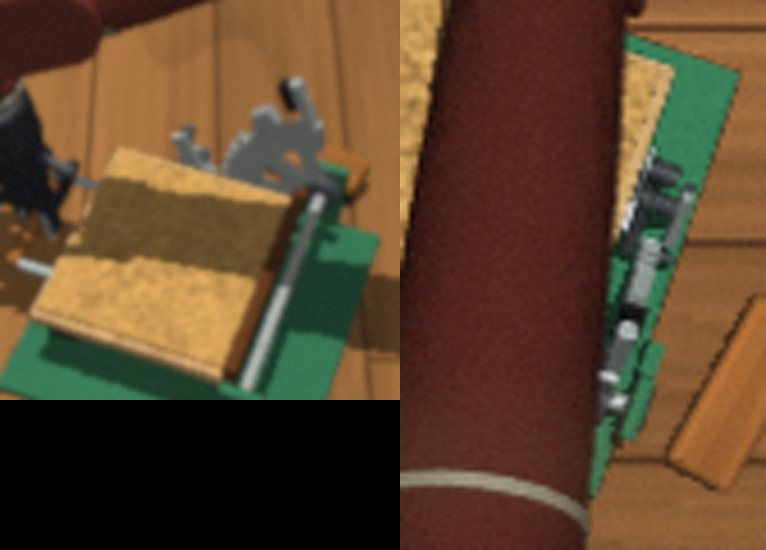

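View pics/w6.png

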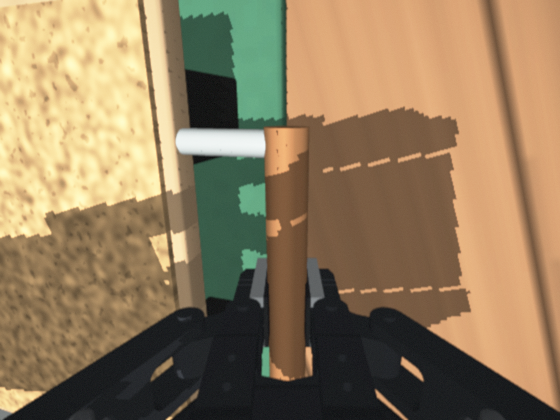

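Run:
```python
import cv2,numpy as np
I=[cv2.imread(f'pics/p{k}.png',0).astype(np.float32) for k in (4,5,6)]
sl=(slice(285,350),slice(15,70))
for a,b in((0,1),(1,2)):
    A,B=I[a][sl],I[b][sl]
    print(cv2.phaseCorrelate(A,B,cv2.createHanningWindow(A.shape[::-1],cv2.CV_32F)))
from h import *
from plant import vision
S=vision.get_calibration('side')
e=np.array([np.cos(YAW),np.sin(YAW),0]);n=np.array([-e[1],e[0],0])
for a in(.0316,-.001,-.017,0): print(a,(proj(S,np.array([HX,HY,.075])+.215*(np.cos(a)*e+np.sin(a)*np.array([0,0,1]))+.12*n)[0]-[240,140])*400/120)
```

```text
((0.05862328875952372, 3.8207265026554325), 0.4808452765146891)
((0.09581584272397592, 0.4730264145960916), 0.505494413110945)
0.0316 [ 36.19196014 311.88780439]
-0.001 [ 36.33307484 316.14222813]
-0.017 [ 36.4812573  318.24364207]
0 [ 36.32553133 316.01117011]
```

```bash
python3 - <<'E'
import cv2
from plant import vision
T=vision.grab_frame('top')[:,:,::-1][205:285,280:330];S=vision.grab_frame('side')[:,:,::-1][150:210,280:350]
cv2.imwrite('pics/z6.png',cv2.hconcat([cv2.resize(T,(375,600),interpolation=cv2.INTER_CUBIC),cv2.copyMakeBorder(cv2.resize(S,(420,360),interpolation=cv2.INTER_CUBIC),0,240,0,0,cv2.BORDER_CONSTANT)]))
t=cv2.imread('pics/top0.png')[205:285,280:330];s=cv2.imread('pics/side0.png')[150:210,280:350]
cv2.imwrite('pics/z0.png',cv2.hconcat([cv2.resize(t,(375,600),interpolation=cv2.INTER_CUBIC),cv2.copyMakeBorder(cv2.resize(s,(420,360),interpolation=cv2.INTER_CUBIC),0,240,0,0,cv2.BORDER_CONSTANT)]))
E
for a in .78 0; do python3 pw.py $a|grep 145; done; python3 st.py
```

```text
-0.145 pivot [305.3 238. ] zoom 654.0 266.0
-0.145 in [304.2 239.8] zoom 648.0 274.0
-0.145 out [307.4 230.7] zoom 663.0 232.0
-0.145 in+ [300.5 252. ] zoom 631.0 330.0
-0.145 out+ [301.7 249.5] zoom 637.0 319.0
-0.145 pivot [308.1 226.8] zoom 666.0 215.0
-0.145 in [304.2 237.2] zoom 648.0 262.0
-0.145 out [306.6 229.7] zoom 659.0 228.0
-0.145 in+ [305.  236.8] zoom 652.0 260.0
-0.145 out+ [307.9 228.6] zoom 666.0 223.0
t 13.50 a -0.0168 rad 0.2643 lat -0.0002 tilt -0.296 grip 0.161 | F rad 5.3 tan -2.4 lat -3.4 torque [-0.71 -0.57  0.15] q [-0.1   0.34  1.62  0.06  1.47  0.21]
```

View pics/z6.png

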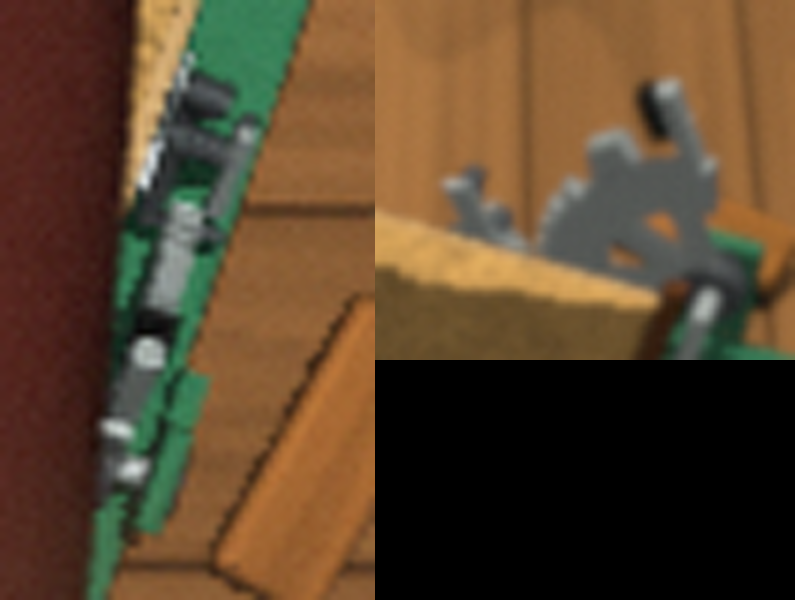

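View pics/z0.png

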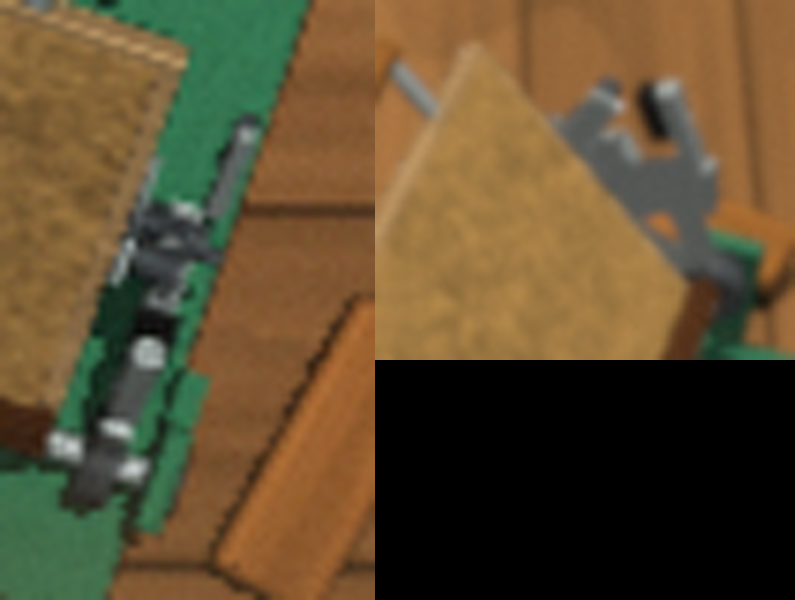

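In the zoomed view the pawl lever runs along the board edge down to the quadrant, and its pin crosses at about (205,237). That matches the predicted "in" position rather than "out" at about (196,185). The board looks level; I'll feel for the pads once more.

{"method": "servo_tool", "body": {"twist": [[0.001,0.003,0],[0,0,0]], "xyz": [[0,0,-0.12],[0,0,0]], "fingers": [0,0]}}

```text
time: 13.75
tool_pos: [0.598, 0.0299, 0.0522]
tool_rot: [0.585, 0.132, 0.794, -0.099]
contact_force: [0.9, -5.0, 3.8]
gripper_width: 0.162
```

```bash
python3 st.py; python3 pic.py 7; python3 st.py;  python3 - <<'E'
import cv2,numpy as np
I=[cv2.imread(f'pics/p{k}.png',0).astype(np.float32) for k in (4,5,6,7)]
for sl in [(slice(285,350),slice(15,70)),(slice(300,370),slice(60,200)),(slice(235,290),slice(0,60))]:
  for a,b in((0,1),(1,2),(2,3)):
    A,B=I[a][sl],I[b][sl]
    print(cv2.phaseCorrelate(A,B,cv2.createHanningWindow(A.shape[::-1],cv2.CV_32F)))
E
```

```text
t 13.75 a -0.0178 rad 0.2643 lat -0.0002 tilt -0.301 grip 0.162 | F rad 2.4 tan 3.9 lat -4.5 torque [-0.71  0.07  0.26] q [-0.1   0.35  1.61  0.06  1.48  0.21]
t 13.85 a -0.0177 rad 0.2643 lat -0.0002 tilt -0.301 grip 0.165 | F rad 1.3 tan 3.5 lat -5.2 torque [-0.69  0.07  0.21] q [-0.1   0.35  1.61  0.06  1.48  0.21]
((0.05862328875952372, 3.8207265026554325), 0.4808452765146891)
((0.09581584272397592, 0.4730264145960916), 0.505494413110945)
((0.07775010593180554, 0.017655931220659227), 0.844914585131186)
((0.03246307658787373, 3.001725072324348), 0.44238034458715975)
((0.09951829175034277, 0.13441880962079722), 0.4743930734234092)
((0.059313241767426916, 0.007918065361351978), 0.7029853407983426)
((0.02758464182941367, 3.5108949327552317), 0.37675132513046267)
((0.40249868489887675, 3.2565757038240086), 0.4136611890792847)
((0.0774444933888212, -0.010902795442476076), 0.7285990481906467)
```

The pads now carry it: the force jumped from -2.4 to +3.9 N over 0.1 mm of travel. So level reads -0.0175 on my angle scale and true is about measured + 0.018. That puts notch 4 at about 0.80 and tip-out at about 1.07, so the quadrant sits close to nominal. Notch 2 should then read about 0.42, so I'll raise to about 0.47.

```bash
python3 st.py .23 .264 6;  python3 st.py .47 .264 12 | tail -6
```

```text
t 13.85 a -0.0177 rad 0.2643 lat -0.0002 tilt -0.301 grip 0.165 | F rad 1.3 tan 3.5 lat -5.2 torque [-0.69  0.07  0.21] q [-0.1   0.35  1.61  0.06  1.48  0.21]
[0.04, -0.01, 1.07] [-0.013, -0.039, -0.0]
[0.03, -0.01, 1.07] [-0.013, -0.039, -0.0]
[-0.02, 0.01, 1.07] [-0.013, -0.039, -0.0]
[-0.06, 0.02, 1.07] [-0.013, -0.039, -0.0]
[-0.1, 0.03, 1.07] [-0.013, -0.039, -0.0]
[-0.14, 0.05, 1.06] [-0.013, -0.039, -0.0]
[-0.17, 0.06, 1.04] [-0.013, -0.038, -0.0]
[-0.21, 0.07, 1.03] [-0.013, -0.038, -0.0]
[-0.25, 0.09, 1.02] [-0.013, -0.038, -0.0]
[-0.29, 0.1, 1.01] [-0.013, -0.038, -0.0]
[-0.33, 0.11, 0.99] [-0.013, -0.038, -0.0]
[-0.37, 0.13, 0.98] [-0.013, -0.038, -0.0]
```

{"method": "servo_tool", "body": {"twist": [[-0.007,-0.02,0],[-0.013,-0.039,0],[-0.013,-0.039,0],[-0.013,-0.039,0],[-0.013,-0.039,0],[-0.013,-0.039,0],[-0.007,-0.02,0]], "xyz": [[0.01,-0.03,0.65],[0.03,-0.02,1.07],[-0.01,0,1.07],[-0.05,0.02,1.07],[-0.09,0.03,1.07],[-0.13,0.04,1.06],[-0.08,0.03,0.53]], "fingers": [0,0,0,0,0,0,0]}}

```text
time: 14.72
tool_pos: [0.5956, 0.0307, 0.1173]
tool_rot: [0.68, 0.12, 0.714, -0.114]
contact_force: [5.7, -5.3, -1.5]
gripper_width: 0.166
```

```bash
python3 st.py .47 .2641 6
```

```text
t 14.72 a 0.2342 rad 0.2642 lat -0.0002 tilt -0.048 grip 0.166 | F rad 6.6 tan -3.1 lat -3.2 torque [-0.76 -0.77  0.06] q [-0.08  0.11  1.75  0.01  1.33  0.25]
[-0.18, 0.06, 1.0] [-0.013, -0.037, -0.0]
[-0.21, 0.07, 0.99] [-0.013, -0.037, -0.0]
[-0.25, 0.09, 0.98] [-0.013, -0.037, -0.0]
[-0.29, 0.1, 0.97] [-0.013, -0.037, -0.0]
[-0.32, 0.11, 0.96] [-0.013, -0.037, -0.0]
[-0.36, 0.12, 0.95] [-0.013, -0.037, -0.0]
```

{"method": "servo_tool", "body": {"twist": [[-0.013,-0.037,0],[-0.013,-0.037,0],[-0.013,-0.037,0],[-0.013,-0.037,0],[-0.013,-0.037,0],[-0.013,-0.037,0],[0,0,0]], "xyz": [[-0.14,0.03,1.0],[-0.2,0.05,0.99],[-0.25,0.09,0.98],[-0.29,0.1,0.97],[-0.32,0.11,0.96],[-0.36,0.12,0.95],[0,0,0]], "fingers": [0,0,0,0,0,0,0]}}

```text
time: 15.6
tool_pos: [0.5792, 0.0363, 0.1758]
tool_rot: [0.759, 0.105, 0.63, -0.127]
contact_force: [3.9, -3.9, 0.2]
gripper_width: 0.168
```

```bash
python3 st.py .435 0 4; python3 pic.py 8; python3 pw.py .49 | grep 145
```

```text
t 15.60 a 0.4701 rad 0.2639 lat -0.0002 tilt 0.185 grip 0.168 | F rad 4.5 tan -2.1 lat -2.4 torque [-0.51 -0.47 -0.07] q [-0.04 -0.12  1.89 -0.06  1.2   0.31]
[0.08, -0.03, -0.21] [0.003, 0.008, 0.0]
[0.08, -0.03, -0.21] [0.003, 0.008, 0.0]
[0.08, -0.03, -0.21] [0.003, 0.008, 0.0]
[0.08, -0.03, -0.21] [0.003, 0.008, 0.0]
-0.145 pivot [307.4 230.9] zoom 663.0 233.0
-0.145 in [305.  236.5] zoom 652.0 259.0
-0.145 out [308.1 227.4] zoom 666.0 217.0
-0.145 in+ [302.9 244.3] zoom 642.0 295.0
-0.145 out+ [305.  239.2] zoom 652.0 271.0
```

View pics/p8.png

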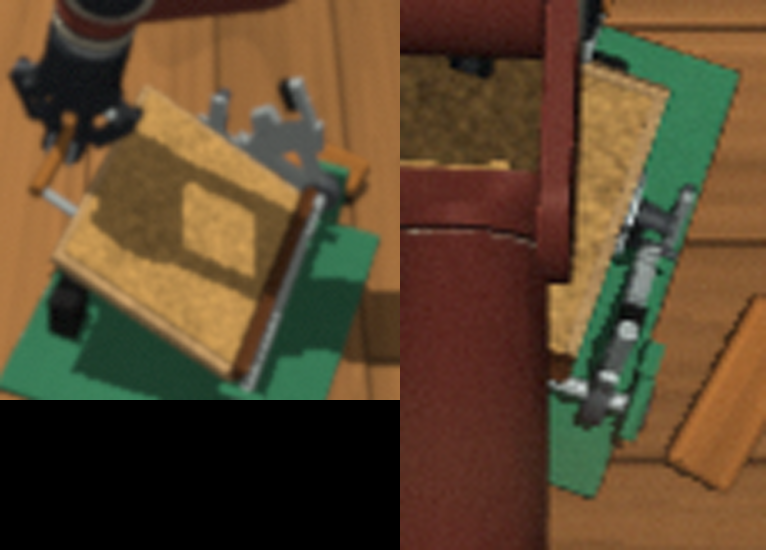

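Pawl in, board at about 0.49. I'll ease down and feel for the tooth.

{"method": "servo_tool", "body": {"twist": [[0.003,0.008,0],[0.003,0.008,0],[0.003,0.008,0],[0,0,0]], "xyz": [[0.1,-0.03,-0.21],[0.08,-0.03,-0.21],[0.08,-0.03,-0.21],[0,0,0]], "fingers": [0,0,0,0]}}

```text
time: 16.2
tool_pos: [0.5822, 0.0353, 0.1684]
tool_rot: [0.75, 0.108, 0.64, -0.125]
contact_force: [3.7, -3.6, -1.4]
gripper_width: 0.161
```

```bash
python3 st.py
```

```text
t 16.20 a 0.4388 rad 0.2639 lat -0.0002 tilt 0.157 grip 0.161 | F rad 3.6 tan -3.2 lat -2.2 torque [-0.42 -0.61 -0.02] q [-0.05 -0.09  1.87 -0.05  1.21  0.3 ]
```

{"method": "servo_tool", "body": {"twist": [[0.002,0.004,0],[0,0,0]], "xyz": [[0.04,-0.01,-0.1],[0,0,0]], "fingers": [0,0]}}

```text
time: 16.45
tool_pos: [0.5825, 0.0352, 0.1674]
tool_rot: [0.749, 0.108, 0.642, -0.125]
contact_force: [4.5, -3.1, -0.9]
gripper_width: 0.167
```

```bash
python3 st.py
```

```text
t 16.45 a 0.4348 rad 0.2639 lat -0.0002 tilt 0.153 grip 0.167 | F rad 4.4 tan -3.0 lat -1.5 torque [-0.44 -0.57  0.06] q [-0.05 -0.09  1.87 -0.04  1.22  0.3 ]
```

{"method": "servo_tool", "body": {"twist": [[0.002,0.004,0],[0,0,0]], "xyz": [[0.04,-0.01,-0.1],[0,0,0]], "fingers": [0,0]}}

```text
time: 16.7
tool_pos: [0.5828, 0.0351, 0.1665]
tool_rot: [0.747, 0.109, 0.644, -0.125]
contact_force: [4.6, -2.0, -0.8]
gripper_width: 0.162
```

{"method": "servo_tool", "body": {"twist": [[0.002,0.004,0],[0,0,0]], "xyz": [[0.04,-0.01,-0.1],[0,0,0]], "fingers": [0,0]}}

```text
time: 16.95
tool_pos: [0.5831, 0.035, 0.1657]
tool_rot: [0.746, 0.109, 0.645, -0.124]
contact_force: [4.2, -3.1, 1.0]
gripper_width: 0.165
```

```bash
python3 st.py
```

```text
t 16.95 a 0.4278 rad 0.2639 lat -0.0002 tilt 0.144 grip 0.165 | F rad 4.9 tan -1.1 lat -1.6 torque [-0.38 -0.58 -0.03] q [-0.05 -0.08  1.86 -0.04  1.22  0.29]
```

Contact is starting near 0.428, as expected. One small step more.

{"method": "servo_tool", "body": {"twist": [[0.001,0.002,0],[0,0,0]], "xyz": [[0.03,-0.01,-0.06],[0,0,0]], "fingers": [0,0]}}

```text
time: 17.2
tool_pos: [0.5833, 0.0349, 0.1652]
tool_rot: [0.745, 0.109, 0.646, -0.124]
contact_force: [4.8, -2.2, 1.1]
gripper_width: 0.171
```

```bash
python3 st.py
```

```text
t 17.20 a 0.4257 rad 0.2639 lat -0.0002 tilt 0.141 grip 0.171 | F rad 5.2 tan -1.2 lat -0.5 torque [-0.31 -0.69  0.03] q [-0.05 -0.08  1.86 -0.04  1.22  0.29]
```

{"method": "servo_tool", "body": {"twist": [[0.001,0.002,0],[0,0,0]], "xyz": [[0.04,-0.01,-0.06],[0,0,0]], "fingers": [0,0]}}

```text
time: 17.45
tool_pos: [0.5835, 0.0348, 0.1645]
tool_rot: [0.744, 0.109, 0.647, -0.124]
contact_force: [4.4, -0.5, 3.9]
gripper_width: 0.168
```

```bash
python3 st.py
```

```text
t 17.45 a 0.4229 rad 0.2640 lat -0.0002 tilt 0.139 grip 0.168 | F rad 5.6 tan 1.8 lat 1.0 torque [-0.23 -0.54  0.05] q [-0.05 -0.08  1.86 -0.04  1.22  0.29]
```

{"method": "servo_tool", "body": {"twist": [[0.001,0.002,0],[0,0,0]], "xyz": [[0.04,-0.01,-0.06],[0,0,0]], "fingers": [0,0]}}

```text
time: 17.7
tool_pos: [0.5838, 0.0348, 0.1638]
tool_rot: [0.743, 0.11, 0.648, -0.124]
contact_force: [3.9, 0.4, 4.6]
gripper_width: 0.165
```

```bash
python3 st.py
```

```text
t 17.70 a 0.4199 rad 0.2639 lat -0.0002 tilt 0.136 grip 0.165 | F rad 5.2 tan 2.8 lat 1.7 torque [-0.06 -0.46 -0.  ] q [-0.05 -0.07  1.86 -0.04  1.23  0.29]
```

The notch carries it: +2.8 N at a reading of 0.42, or about 0.44 true, exactly where notch 2 should be. I'll unload slightly, then open.

{"method": "servo_tool", "body": {"twist": [[0,0,0],[0,0,0]], "xyz": [[0.03,-0.02,0.04],[0,0,0]], "fingers": [0,0]}}

```text
time: 17.95
tool_pos: [0.5838, 0.0347, 0.1638]
tool_rot: [0.743, 0.11, 0.648, -0.124]
contact_force: [1.6, 0.9, 4.5]
gripper_width: 0.169
```

```bash
python3 st.py; python3 pic.py 9
```

```text
t 17.95 a 0.4200 rad 0.2640 lat -0.0002 tilt 0.136 grip 0.169 | F rad 3.0 tan 3.6 lat 1.4 torque [ 0.12 -0.34  0.12] q [-0.05 -0.07  1.86 -0.04  1.23  0.29]
```

{"method": "servo_tool", "body": {"twist": [[0,0,0],[0,0,0],[0,0,0],[0,0,0],[0,0,0]], "xyz": [[0,0,0],[0,0,0],[0,0,0],[0,0,0],[0,0,0]], "fingers": [0.2,0.25,0.32,0.38,0.38]}}

```text
time: 18.68
tool_pos: [0.5838, 0.0343, 0.1637]
tool_rot: [0.743, 0.11, 0.648, -0.124]
contact_force: [1.8, -1.1, -0.3]
gripper_width: 0.378
```

```bash
python3 st.py; python3 pic.py 10; python3 look.py 10
```

```text
t 18.68 a 0.4195 rad 0.2641 lat -0.0006 tilt 0.136 grip 0.378 | F rad 1.8 tan -1.1 lat -0.5 torque [ 0.05  0.04 -0.02] q [-0.05 -0.07  1.86 -0.04  1.23  0.29]
18.775 [-0.051 -0.073  1.857 -0.038  1.227  0.291] [0.5839 0.0343 0.1639] 0.37843658340432446 [-0.    0.48 -0.27]
grip [{'extent': [155.4, 210.3, 310.0, 413.8], 'score': 0.88}]
pawl_tip []
pawl []
hinge [{'extent': [135.8, 209.4, 263.7, 418.9], 'score': 0.81}]
rv to .5 [-0.12  -0.344  0.003] [[0.129, 0.326, 0.937], [-0.042, 0.945, -0.323], [-0.991, 0.002, 0.136]]
left [-0.0462  0.0163  0.0793]
```

View pics/w10.png

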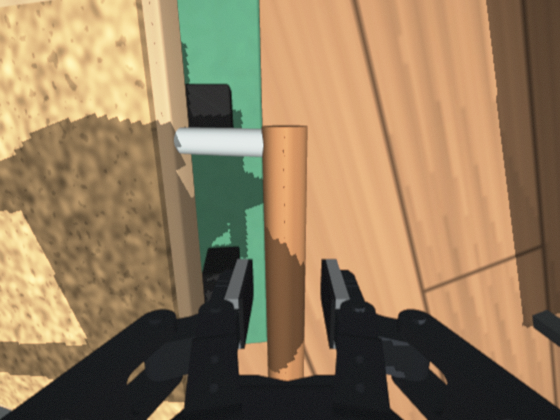

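View pics/p10.png

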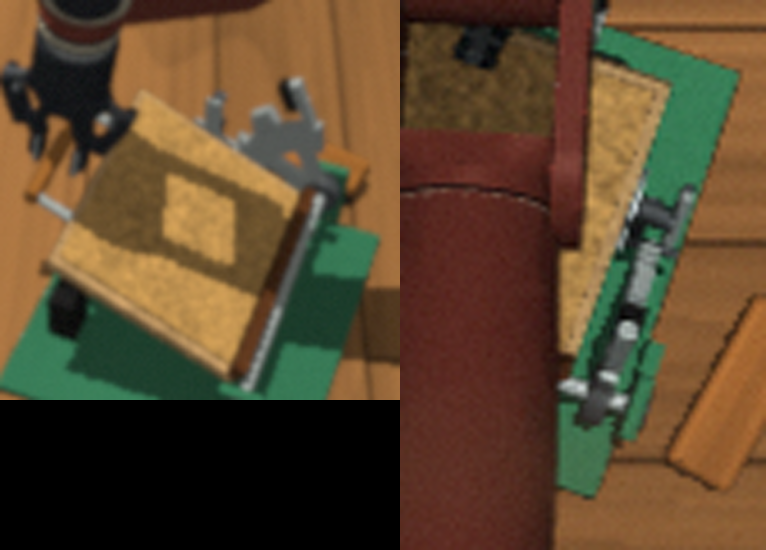

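The fingers are open with the bar centred between them (column 285) and no contact force. The board has stayed up in its notch, so I'll retreat along the tool axis.

{"method": "servo_tool", "body": {"twist": [[0,0,0],[0,0,0],[0,0,0],[0,0,0],[0,0,0],[0,0,0],[0,0,0],[0,0,0]], "xyz": [[-0.1,0.03,0.8],[-0.2,0.06,1.5],[-0.2,0.06,1.5],[-0.2,0.06,1.5],[-0.25,0.08,2],[-0.4,0.1,3],[-0.5,0.1,4],[0,0,0]], "fingers": [0.38,0.38,0.38,0.38,0.38,0.38,0.38,0.38]}}

```text
time: 20.02
tool_pos: [0.5671, 0.0393, 0.3132]
tool_rot: [0.746, 0.11, 0.645, -0.123]
contact_force: [-0.1, -0.2, -0.7]
gripper_width: 0.379
```

{"method": "servo_tool", "body": {"twist": [[0,0,0],[0,0,0],[0,0,0],[0,0,0],[0,0,0]], "xyz": [[-0.5,3,3],[-1,5,2],[-1,5,0],[-1,5,0],[0,0,0]], "fingers": [0.38,0.38,0.38,0.38,0.38]}}

```text
time: 20.65
tool_pos: [0.5293, 0.222, 0.3562]
tool_rot: [0.743, 0.108, 0.649, -0.122]
contact_force: [0.2, -0.7, -0.2]
gripper_width: 0.38
```

```bash
python3 st.py; python3 pic.py 11; python3 look.py 11
python3 - <<'E'
import cv2
from plant import vision
cv2.imwrite('pics/top11.png',vision.grab_frame('top')[:,:,::-1])
E
python3 pw.py .44|grep 145
```

```text
t 20.65 a 1.1648 rad 0.3266 lat 0.1594 tilt 0.135 grip 0.380 | F rad -0.0 tan -0.5 lat -0.6 torque [ 0.05  0.05 -0.01] q [ 0.31 -0.18  1.63 -0.08  1.58  0.63]
20.75 [ 0.301 -0.18   1.634 -0.079  1.577  0.628] [0.5302 0.2193 0.3563] 0.3848745655404256 [-0.01 -0.04 -0.54]
grip [{'extent': [264.1, 291.1, 219.3, 174.9], 'score': 0.62}]
pawl_tip [{'extent': [263.9, 289.4, 218.9, 180.1], 'score': 0.67}, {'extent': [224.4, 112.3, 49.8, 53.0], 'score': 0.56}]
pawl []
hinge [{'extent': [221.4, 284.9, 214.9, 258.1], 'score': 0.76}]
rv to .5 [-0.119 -0.344  0.002] [[0.128, 0.325, 0.937], [-0.043, 0.946, -0.322], [-0.991, 0.001, 0.135]]
left [ 0.0076 -0.1687 -0.1132]
-0.145 pivot [307.6 230. ] zoom 664.0 229.0
-0.145 in [305.  236.2] zoom 652.0 258.0
-0.145 out [308.1 227.2] zoom 666.0 216.0
-0.145 in+ [303.2 243.2] zoom 644.0 290.0
-0.145 out+ [305.4 237.7] zoom 654.0 264.0
```

View pics/w11.png

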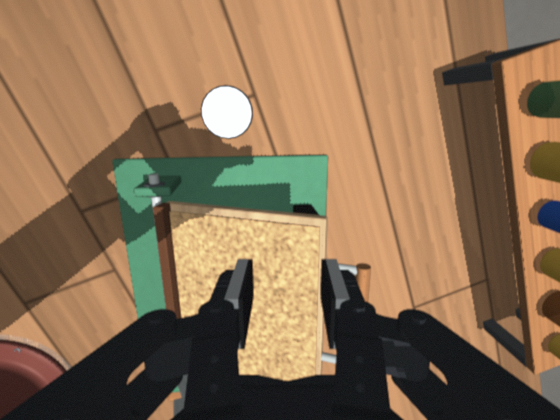

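View pics/p11.png

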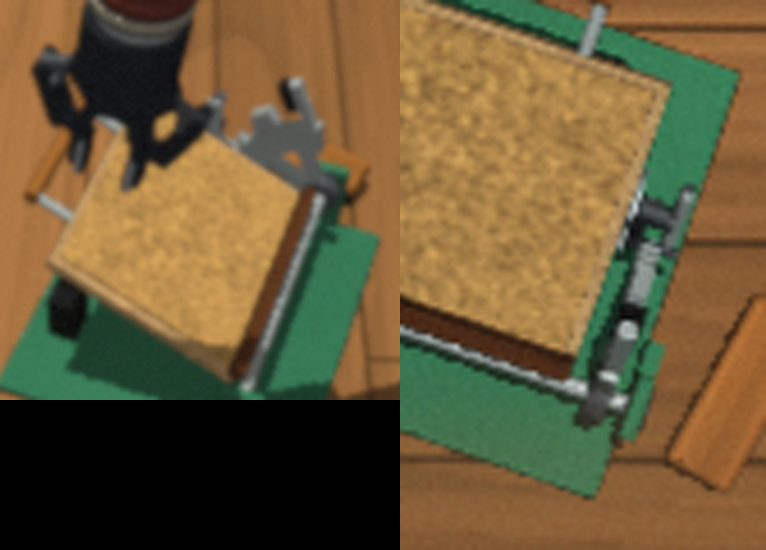

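View pics/top11.png

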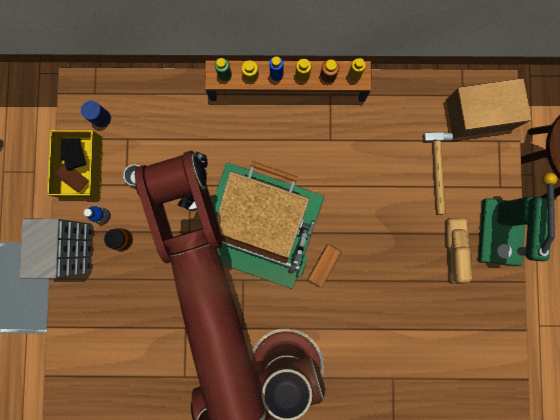

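Run:
```python
from h import *
from plant import vision,job,manip
S=vision.get_calibration('side');T=vision.get_calibration('top')
e=np.array([np.cos(YAW),np.sin(YAW),0]);n=np.array([-e[1],e[0],0])
for a in(.26,.44,.62):
  P=np.array([HX,HY,.075])+.262*(np.cos(a)*e+np.sin(a)*np.array([0,0,1]))+.069*n
  print(a,((proj(S,P)[0]-[240,140])*400/120).round(1))
print(manip.state()['joint_vel'].round(3)); job.job_done()
```

```text
0.26 [ 18.7 222.2]
0.44 [ 32.6 196.6]
0.62 [ 55.2 174.4]
[ 0.005  0.001 -0.002  0.002 -0.002  0.002]
the job is handed in; nothing more can be done
```

The board is resting by itself in the second notch from the bottom, and the job was handed in at about 21 s. No verdict was reported.

**What I did:**
1. **Raise:** I took the handle and raised the board to about 1.07 rad. The top view showed the pawl's cross pin tipped out.
2. **Lower:** I let it down at about 0.4 rad/s until the rubber pads carried it. The top view showed the pawl back in.
3. **Set the notch:** I raised it to about 0.49 rad and eased it down until the tooth took the load. Then I opened the fingers and backed away.

**Last checks:**
- **Board angle:** the handle end in the side view was at about (33,195). Notch 2 at 0.44 rad predicts (32.6,196.6), and the notches either side are more than 20 pixels away.
- **Board still:** the side view was unchanged before and after the arm withdrew.
- **Pawl:** it looks in at the end, but the image is coarse there. My main evidence is that the board stays up.
- **Arm:** it is clear of everything, with contact force near zero.
- **Other items:** nothing else on the bench looks moved in the top view. I compared it by eye only, and the arm partly hides the polish tin there.

**Readings that disagreed:**
- **Angle offset:** my camera-fitted hinge read about 0.018 rad low, so I corrected it once I felt the level rest.
- **Force:** the reading carried about 1 N of noise. The most I pressed was about 6 to 7 N at the handle, on both the pads and the notch. A small attempt to unload before letting go did not lower the reading.

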